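Prop open the cover of the bench extractor's filter housing

TASK

The filter in the bench extractor is due for a change: raise the cover of its steel filter housing until it stands nearly upright by itself, swing the stay on the right end of the housing fully up, then let the cover down gently so that its notched catch takes the stay's crossbar and the cover rests propped on the stay. Let go, and leave the other things on the bench where they are.

Things in the scene. Friction and masses are not known exactly. Their poses are not given: they have to be found in the camera images.
- housing: the filter housing, an open-topped grey sheet-steel box fixed to the bench, 180 mm deep (its x), 240 mm wide (its y), rim 100 mm above the bench; origin at the centre of its underside, z up. Its front (-x side) faces the robot; the cover is hinged along the rear (+x) rim, the stay is on the outside of the right (-y) end wall, and an aluminium duct (80 mm thick) leaves the rear face and goes down through the bench. It stands somewhere else and turned differently each time
- cover (a joint): angle of the cover, rad: 0 shut, grows as the free front edge swings up and back (away from the front), stop at 1.75. The cover is a grey sheet-steel cap 190 x 250 mm, 16 mm deep, about 0.57 kg. Its hinges have a little friction (0.15 N m): above about 1.37 rad (and up to the stop) it stands by itself, below about 1.2 rad it falls shut unless held. The stay can pass under the catch only while the cover is above about 1.2 rad. Resting on the stay the cover reads about 0.96
- cover_handle (a point): middle of the cover's pull handle: a round steel bar 12 mm thick and 110 mm long, parallel to the hinge (along the housing's y), held 50 mm in front of the cover's front edge by two stems 50 mm either side of its middle, so the clear gap between bar and cover is 44 mm. 240 mm from the hinge axis and 3 mm below the hinge plane when shut (97 mm above the bench); moves with the cover, about 340 mm above the bench when the cover is upright
- cover_hinge (a point): middle of the cover's hinge axis, which runs along the housing's y: at x = +96 mm, y = 0, z = 100 mm in the housing's frame
- catch (a point): seat of the catch on the cover's right edge: centre of the seated crossbar, 115 mm from the hinge axis, 18 mm below the hinge plane (cover shut), 134 mm right of the cover's middle. The catch is a steel lug 58 x 18 mm; the notch in its underside is 19 mm wide, between a shallow lip on the hinge side (6 mm proud, 32 mm long) and a 19 mm deep front tooth
- stay (a joint): angle of the stay, rad: 0 lying level along the right end wall with its free end to the rear, grows as the free end swings up and forward, stop at 1.025 (fully up against it, the bar meets the notch; raised too little, the bar meets the lip instead). The pivot is stiff (0.09 N m): the stay stays where it is left. Starts between 0 and 0.12
- stay_pivot (a point): the stay's pivot: at x = -70 mm, y = -150 mm, z = 45 mm in the housing's frame; its axis runs along the housing's y. The stay is a steel rod 8 mm thick, 163 mm from pivot to crossbar, swinging in the upright plane 30 mm outside the end wall
- stay_bar (a point): the crossbar at the stay's free end, parallel to the hinge. Origin: centre of its bare steel part (10 mm thick, 28 mm long, on the side towards the housing), which seats in the catch; it coincides with the catch's origin when seated. A black ribbed sleeve, 16 mm thick and 80 mm long, is on the side away from the housing
- stay_grip (a point): the place to grip the stay: on the axis of the crossbar's black sleeve, 70 mm further from the housing than the origin of stay_bar (204 mm to the right of the housing's middle); 45 mm above the bench while the stay lies level, 184 mm when it is fully up. Clear all round
- new_filter: the new filter, a card-framed panel 150 x 100 x 22 mm lying to the left of the housing, loose; origin under its centre; leave it alone
- carton: small open white carton 85 x 60 x 28 mm in front of the housing's left half, loose; origin under its centre; leave it alone
- cartridge_a: grey respirator cartridge, a disc 86 mm across and 36 mm high, to the right of the housing's front corner, loose; origin under its centre; leave it alone
- cartridge_b: a second such cartridge, further to the right, loose; leave it alone
- screwdriver: screwdriver 190 mm long lying to the right of the stay, loose; leave it alone
- jar: amber jar with a black lid, 72 mm across, 90 mm high, to the right, loose; origin under its centre; leave it alone
- wash_bottle: white plastic bottle 70 mm across, 190 mm high, to the right, loose; origin under its centre; leave it alone
- beaker: glass beaker 76 mm across, 95 mm high, far to the left, loose; origin under its centre; leave it alone

How it is judged:
On the way, in this order (a step that is already met when the one before it is completed fails the run):
1. the cover has been raised clear of the stay's path (value of joint cover above 1.25 rad), for 0.2 s.
2. with the cover still up, the stay has been swung up (value of joint stay above 0.9 rad and value of joint cover above 1.1 rad), for 0.2 s.
At the end, for the whole second after the job is handed in: The stay is up (above 0.93 rad), its crossbar lies in the notch of the cover's catch (points within 11 mm) and bears the cover (more than 0.25 N between them), the cover rests at 0.88 to 1.04 rad and is still, and the robot has let go (distance between stay_bar and catch below 0.011 m and contact force between cover and stay above 0.25 N and value of joint cover between 0.88 and 1.04 rad and value of joint stay above 0.93 rad and not (velocity of joint cover above 0.05 rad/s) and velocity of joint cover above -0.05 rad/s); the robot touches nothing.
It fails at once if the cover was dropped or slammed (falling faster than 1.6 rad/s) (velocity of joint cover below -1.6 rad/s).
It fails at once if another thing on the bench was moved by more than 30 mm (distance of any of new_filter, carton, cartridge_a, cartridge_b, screwdriver, jar, wash_bottle, beaker from where it was at the start of the episode above 0.03 m).
It also fails if it takes over 72 s, if anything falls off the work surface, if the arm or the gripper's body presses on something with over 40 N, if the wrist force passes 120 N, or if a joint passes its speed limit or range.

ROBOT

A 6-joint arm with a two-finger parallel gripper is mounted at the origin on the work surface. World frame = base frame: x ahead of the robot, y to its left, z up, the work surface at z = 0. Lengths are in m, angles in rad, forces in N, time in s.
With the tool pointing down it reaches from about 0.325 to 0.9 m from the base axis. Payload 6.1 kg.
Tool frame: the origin (TCP) lies midway between the tips of the shut fingers; the grasp point (between the pads) lies 19 mm behind it; z points along the fingers, y is the line along which they close (so a half turn about z gives the same grasp; the last joint's range is limited). The gripper opens to 87 mm and grips with 3 to 60 N. Pads are 19 mm wide; open, the fingers measure 117 mm over their backs; the gripper's body (75 mm by 190 mm) begins 51 mm behind the grasp point.
Start: joints at [1.19, 0.22, 1.526, -0, 1.395, -0.126], TCP at [0.158, 0.605, 0.223] pointing down, gripper open.
Joint ranges: [-2.98, 2.98], [-0.91, 2.08], [0.09, 2.57], [-1.24, 4.39], [0.2, 2.65], [-2.68, 2.68]. Speed limits (rad/s): [2.57, 2.57, 3.01, 3.14, 3.14, 3.14].

INTERFACE

Orientations are given as a unit quaternion [x, y, z, w].
In Python, from bench import r gives the robot as it stands. The module is installed in compiled form; this text tells all that it offers.
- The arm moves only by the shell command python3 -m pendant 'ROWS'. ROWS is JSON, a list of rows, each an object of numbers: "tx", "ty", "tz": the shift along the world's x, y, z in mm; "ax", "ay", "az": the turn, a rotation vector about the world's x, y, z in degrees; "grip": the opening in per cent of the stroke, from 0 (shut) to 100 (fully open). In form: [{"tx": .., "ty": .., "tz": .., "ax": .., "ay": .., "az": .., "grip": ..}, ...]. A call has 1 to 10 rows; each row shifts and turns the commanded pose from where the row before left it; what a row does not reach is not made up. A row lasts 1/12 s, in which the tool goes at most 41.7 mm and 7.16 degrees, less where a joint would pass 70% of its speed; a pose out of reach is approached as far as the arm can. A call is refused whole if a number of a shift passes 41.7 or a number of a turn 7.16, either way. A call with a gripper value outside its range is refused whole. The fingers move at their own pace and stop on an object; the grip force is fixed at half the most. Time passes only in rows, so rows that do not move let the fingers close. It gives the time, the measured TCP pose, the force, the opening and the grip force at its end, in the units of the state.
- r.observe(): the state, without advancing time (a new reading comes with each control period).
- r.camera(name): name is "scene" or "top" or "wrist"; returns (picture, depth): 400x640x3 uint8, red, green, blue; 400x640 float32, m along the optical axis (not along the pixel's ray), 0 where there is no reading.
- r.get_calibration(name): a dict with "fov_y" (degrees; the focal length in pixels is half the picture's height over the tangent of half this angle, whatever the lens; pixels are square), "cx", "cy" (the principal point, pixels), "rvec" (rotation vector, rad) and "tvec" (3), from world to camera coordinates, as OpenCV has them; the wrist camera has in their place "hand_eye" (4x4, takes a point from camera to tool coordinates, whose origin is the TCP and whose axes are the flange's). Camera axes: x right, y down, z forward; pixel columns grow to the right and rows downward; lengths in m; the calibration is good to about 2 mm. A picture is of the moment at which its call begins: read the wrist's pose just before it. get_calibration takes no time and is no camera call.
- r.hand_in(): hands the job in; it is judged then, once.
The state is a dict: "clock": time; "qpos": joint angles; "dq": joint speeds; "tau": joint torques, N m; "eef_pos": TCP position; "ee_rot": TCP orientation; "wrist_force": force on the tool from outside, world axes, zero at the start; "ft_torque": the same for the moment, N m; "finger_gap": finger opening in m; "finger_force": force on a finger pad.
Only numpy, scipy, OpenCV 4.12 (cv2) and the standard library are available. Lean on these libraries where they do the work, as an engineer would, in place of code of your own. Each camera call takes 0.05 s, during which the arm holds its last target. There are 200 camera calls.

## Working session

There is one attempt and no reset: what is moved stays moved. The work goes in short steps, Python scripts to look and compute and a shell command to move; the robot and the scene stay as the last step left them, time stands still between calls to the robot, and variables do not carry over. Pictures are saved under pics/ and viewed, at most 10 in all, crops included, and the job is handed in when it is done.

```bash
mkdir -p pics; cat > h.py <<'E'
import numpy as np, cv2
from bench import r
from scipy.spatial.transform import Rotation as R
def cam(name):
    s=r.observe(); c=r.get_calibration(name); im,d=r.camera(name)
    f=200/np.tan(np.radians(c["fov_y"])/2)
    if "hand_eye" in c:
        H=np.array(c["hand_eye"]); T=np.eye(4); T[:3,:3]=R.from_quat(s["ee_rot"]).as_matrix(); T[:3,3]=s["eef_pos"]; W=T@H
    else:
        W=np.eye(4); Rm=cv2.Rodrigues(np.array(c["rvec"],float))[0]; W[:3,:3]=Rm.T; W[:3,3]=-Rm.T@np.array(c["tvec"]).ravel()
    return im,d,f,c["cx"],c["cy"],W
def pts(d,f,cx,cy,W):
    v,u=np.mgrid[:d.shape[0],:d.shape[1]]
    P=np.stack([(u-cx)/f*d,(v-cy)/f*d,d],-1)@W[:3,:3].T+W[:3,3]
    P[d==0]=np.nan
    return P
E
python3 - <<'E'
from h import *
for n in("top","scene"):
    im,d,*k=cam(n); cv2.imwrite(f"pics/{n}.png",im[...,::-1]); np.savez(f"{n}.npz",im=im,P=pts(d,*k),d=d)
    print(n,k, (d==0).mean(), r.get_calibration(n))
print(r.observe())
E
```

```text
top [np.float64(458.66958533449395), 322.1949874621779, 197.98537968697934, array([[ 2.08541500e-02, -9.96716555e-01,  7.82381803e-02,
         4.04704379e-01],
       [-9.99780727e-01, -2.09387307e-02, -2.60772279e-04,
         9.47959553e-03],
       [ 1.89812424e-03, -7.82155865e-02, -9.96934661e-01,
         1.57933901e+00],
       [ 0.00000000e+00,  0.00000000e+00,  0.00000000e+00,
         1.00000000e+00]])] 0.00414453125 {'fov_y': 47.11861463232891, 'cx': 322.1949874621779, 'cy': 197.98537968697934, 'rvec': array([ 2.20468545, -2.15901753,  0.08665962]), 'tvec': array([-0.00196003,  0.52710297,  1.54283694])}
scene [np.float64(477.1605243662926), 317.18655706832743, 198.3142995914306, array([[ 0.27762991,  0.81143025, -0.51429814,  1.38806637],
       [ 0.96062949, -0.24039508,  0.13928814, -0.23012582],
       [-0.01061213, -0.53272052, -0.84622469,  1.43780604],
       [ 0.        ,  0.        ,  0.        ,  1.        ]])] 0.00408203125 {'fov_y': 45.48161439070553, 'cx': 317.18655706832743, 'cy': 198.3142995914306, 'rvec': array([ 2.1279665 ,  1.59496004, -0.47245073]), 'tvec': array([-0.1490449 , -0.41569138,  1.96264073])}
{'clock': 0.1, 'qpos': array([ 1.18987489e+00,  2.21144310e-01,  1.52750039e+00,  2.20365643e-05,
        1.39471854e+00, -1.26103184e-01]), 'dq': array([ 0.00022631, -0.00095304, -0.00133314, -0.00038496, -0.00039202,
       -0.00107983]), 'tau': array([ 2.35955049e-03, -4.95941877e+01, -3.88520443e+01,  7.02754827e-02,
        5.14242437e-02, -5.18230365e-05]), 'eef_pos': array([0.15732989, 0.6042894 , 0.22154654]), 'ee_rot': array([ 1.27066571e-01,  9.91893796e-01, -8.54276991e-04, -2.32536051e-04]), 'wrist_force': array([-0.58154625, -0.35601031,  0.27740533]), 'ft_torque': array([0.02840879, 0.04086578, 0.04741326]), 'finger_force': 0.0, 'finger_gap': 0.08683625931212538}
```

View pics/top.png

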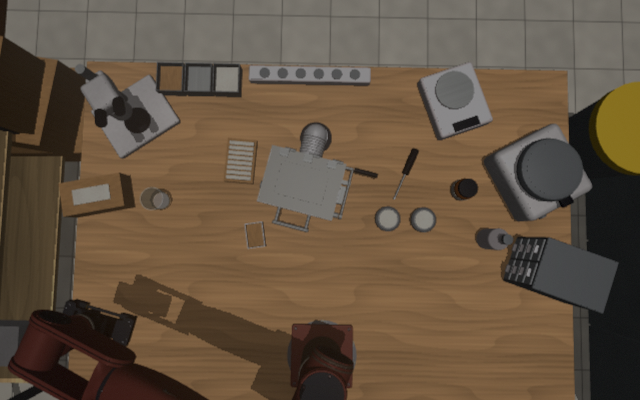

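View pics/scene.png

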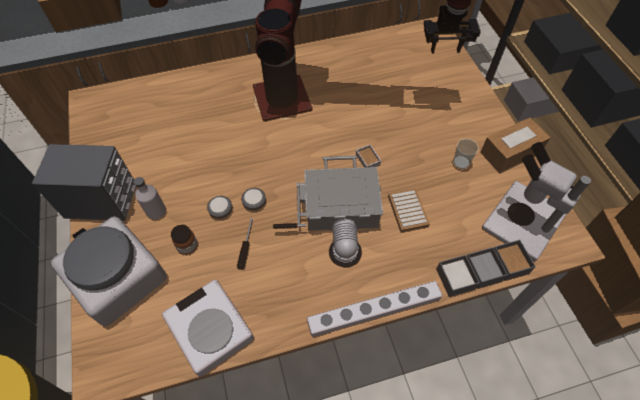

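The top view shows the housing's cover centred near (303,182), its handle bar near (292,225) and the stay's black sleeve near (366,173). The cartridges are at (387,218) and (423,219), with the screwdriver at (405,172). The scene view shows the same layout from behind.

```bash
python3 - <<'E'
from h import *
D=np.load("top.npz"); P=D["P"]; im=D["im"]
z=P[...,2]
roi=np.zeros(z.shape,bool); roi[135:235,250:385]=1
m=roi&(z>.09)&(z<.14)
# cover top: opened to remove handle/lug
mm=cv2.morphologyEx(m.astype(np.uint8),cv2.MORPH_OPEN,np.ones((15,15)))
q=P[mm>0]; print("cover z med",np.nanmedian(q[:,2]),len(q))
xy=q[:,:2].astype(np.float32)
rc=cv2.minAreaRect(xy*1000); print("rect mm",rc)
# handle: 
h=roi&(z>.07)&(z<.125)&(mm==0); h[:205]=0
q=P[h]; print("handle",len(q),np.nanmean(q,0)); print(cv2.minAreaRect((q[:,:2]*1000).astype(np.float32)))
dark=(im.max(-1)<60); dark[:160]=0; dark[185:]=0; dark[:,:352]=0; dark[:,382:]=0
q=P[dark]; print("sleeve top",len(q),np.nanmedian(q,0)); print(cv2.minAreaRect((q[:,:2]*1000).astype(np.float32)))
# scene sleeve
D=np.load("scene.npz"); P=D["P"]; im=D["im"]
dark=(im.max(-1)<60); dark[:218]=0; dark[234:]=0; dark[:,:268]=0; dark[:,303:]=0
q=P[dark]; print("sleeve scene",len(q),np.nanmedian(q,0)); print(cv2.minAreaRect((q[:,:2]*1000).astype(np.float32)))
h=(P[...,2]>.07)&(P[...,2]<.115); h[:150]=0;h[166:]=0;h[:,:315]=0;h[:,358:]=0
q=P[h]; print("handle scene",len(q),np.nanmedian(q,0)); print(cv2.minAreaRect((q[:,:2]*1000).astype(np.float32)))
D=np.load("top.npz"); P=D["P"]
for n,(u,v,) in dict(ca=(387,218),cb=(423,219),carton=(255,235),filt=(241,160),scr=(410,160),jar=(463,188)).items(): print(n,P[v,u].round(3))
E
```

```text
cover z med 0.10620405438430369 4032
rect mm ((571.8226318359375, 67.17300415039062), (267.6884765625, 195.4212646484375), 76.08531188964844)
handle 379 [0.45664032 0.0720603  0.10386827]
((454.808349609375, 67.9373779296875), (83.6534194946289, 203.0030059814453), 1.1983965635299683)
sleeve top 104 [ 0.61301214 -0.13420256  0.05729916]
((612.9378662109375, -134.0712432861328), (78.4987564086914, 12.399704933166504), 77.68700408935547)
sleeve scene 82 [ 0.6186602  -0.13572059  0.05382436]
((617.5216064453125, -133.89981079101562), (72.89139556884766, 14.934017181396484), 72.86995697021484)
handle scene 149 [0.43868391 0.11664573 0.0995135 ]
((446.8130187988281, 108.10875701904297), (115.7750244140625, 44.46748352050781), 72.11896514892578)
ca [ 0.463 -0.21   0.037]
cb [ 0.462 -0.331  0.037]
carton [0.397 0.234 0.021]
filt [0.651 0.29  0.024]
scr [ 0.663 -0.289  0.025]
jar [ 0.564 -0.449  0.092]
```

```bash
python3 -m pendant '[{"tx":19,"ty":-34,"tz":10,"az":-6.5,"grip":100},{"tx":19,"ty":-34,"tz":10,"az":-6.5},{"tx":19,"ty":-34,"tz":10,"az":-6.5},{"tx":19,"ty":-34,"tz":10,"az":-6.5},{"tx":19,"ty":-34,"tz":10,"az":-6.5},{"tx":19,"ty":-34,"tz":10,"az":-6.5},{"tx":19,"ty":-34,"tz":5,"az":-6.5},{"tx":19,"ty":-34,"tz":5,"az":-6.5},{"tx":19,"ty":-34,"tz":5,"az":-6.5},{"tx":19,"ty":-34,"tz":5,"az":-6.5}]' && python3 -m pendant '[{"tx":20,"ty":-34,"az":-6.5,"grip":40},{"tx":20,"ty":-34,"az":-6.5},{"tx":20,"ty":-34,"az":-6},{"tx":20,"ty":-34,"az":-6},{"tx":7,"ty":-17},{"tx":0}]'
python3 - <<'E'
from h import *
im,d,*k=cam("wrist"); cv2.imwrite("pics/w1.png",im[...,::-1]); np.savez("w1.npz",im=im,P=pts(d,*k)); print(r.observe()); print(k[-1].round(3))
E
```

```text
{'clock': 0.15, 'qpos': array([ 1.18986980e+00,  2.21046257e-01,  1.52736109e+00,  3.10840077e-05,
        1.39471956e+00, -1.26113454e-01]), 'dq': array([ 3.01737711e-06, -1.35021687e-03, -5.41693279e-03, -5.53304412e-05,
        1.65778793e-03, -1.04084234e-03]), 'tau': array([ 1.32362726e-03, -4.95192969e+01, -3.87881935e+01,  6.99884864e-02,
        5.29729889e-02, -2.79290259e-05]), 'eef_pos': array([0.1573587 , 0.60436105, 0.22168101]), 'ee_rot': array([ 1.27064806e-01,  9.91894121e-01, -7.38769951e-04, -2.07216255e-04]), 'wrist_force': array([ 0.37749181, -0.10883303,  0.34535917]), 'ft_torque': array([-0.07020581,  0.00765819,  0.00824141]), 'finger_force': 0.0, 'finger_gap': 0.08680557993768906}
[[ 0.252  0.922  0.293  0.076]
 [ 0.968 -0.239 -0.078  0.625]
 [-0.002  0.304 -0.953  0.384]
 [ 0.     0.     0.     1.   ]]invalid input
```

View pics/w1.png

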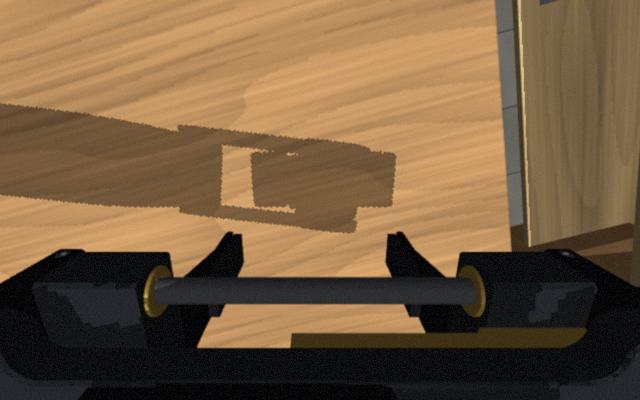

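The picture shows only bare bench and the gripper's fingers at (225,270) and (405,270), because the call was refused. I'll retry with every key in each row.

```bash
python3 -m pendant '[{"tx":19,"ty":-34,"tz":10,"ax":0,"ay":0,"az":-6.5,"grip":100},{"tx":19,"ty":-34,"tz":10,"ax":0,"ay":0,"az":-6.5,"grip":100},{"tx":19,"ty":-34,"tz":10,"ax":0,"ay":0,"az":-6.5,"grip":100},{"tx":19,"ty":-34,"tz":10,"ax":0,"ay":0,"az":-6.5,"grip":100},{"tx":19,"ty":-34,"tz":10,"ax":0,"ay":0,"az":-6.5,"grip":100},{"tx":19,"ty":-34,"tz":10,"ax":0,"ay":0,"az":-6.5,"grip":100},{"tx":19,"ty":-34,"tz":5,"ax":0,"ay":0,"az":-6.5,"grip":100},{"tx":19,"ty":-34,"tz":5,"ax":0,"ay":0,"az":-6.5,"grip":100},{"tx":19,"ty":-34,"tz":5,"ax":0,"ay":0,"az":-6.5,"grip":100},{"tx":19,"ty":-34,"tz":5,"ax":0,"ay":0,"az":-6.5,"grip":100}]' && python3 -m pendant '[{"tx":20,"ty":-34,"tz":0,"ax":0,"ay":0,"az":-6.5,"grip":40},{"tx":20,"ty":-34,"tz":0,"ax":0,"ay":0,"az":-6.5,"grip":40},{"tx":20,"ty":-34,"tz":0,"ax":0,"ay":0,"az":-6,"grip":40},{"tx":20,"ty":-34,"tz":0,"ax":0,"ay":0,"az":-6,"grip":40},{"tx":7,"ty":-17,"tz":0,"ax":0,"ay":0,"az":0,"grip":40},{"tx":0,"ty":0,"tz":0,"ax":0,"ay":0,"az":0,"grip":40}]' &&
python3 - <<'E'
from h import *
im,d,*k=cam("wrist"); cv2.imwrite("pics/w2.png",im[...,::-1]); np.savez("w1.npz",im=im,P=pts(d,*k)); print(k[-1].round(3))
E
```

```text
clock: 0.98
eef_pos: [0.3478, 0.2631, 0.3028]
ee_rot: [0.642, 0.767, 0.0, 0.0]
wrist_force: [0.6, 0.8, -0.1]
finger_gap: 0.087
finger_force: 0.0
clock: 1.48
eef_pos: [0.4356, 0.1084, 0.3021]
ee_rot: [0.793, 0.61, -0.001, 0.0]
wrist_force: [-1.3, 0.3, -0.2]
finger_gap: 0.0545
finger_force: 0.0
[[ 0.967 -0.244 -0.079  0.458]
 [-0.257 -0.92  -0.296  0.189]
 [-0.001  0.306 -0.952  0.465]
 [ 0.     0.     0.     1.   ]]
```

View pics/w2.png

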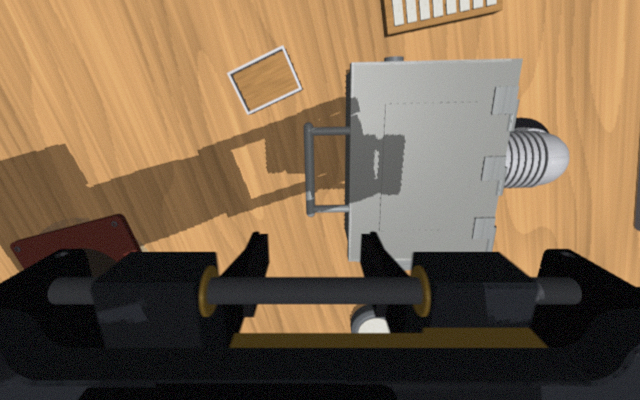

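The wrist view shows the handle bar running from (308,125) to (311,213), and the cover with left corners (350,63) and (350,262) and top-right corner (520,60).

```bash
python3 - <<'E'
from h import *
D=np.load("w1.npz"); P=D["P"]
z=P[...,2]
m=np.zeros(z.shape,bool); m[120:218,300:319]=1; m&=(z>.07)&(z<.125)
q=P[m]; print("bar",len(q),np.nanmean(q,0),np.nanmedian(q[:,2]),np.nanmax(q[:,2])); print(cv2.minAreaRect((q[:,:2]*1000).astype(np.float32)))
for (u,v) in [(353,66),(353,255),(517,63),(498,240)]:print((u,v),P[v,u].round(4))
m=np.zeros(z.shape,bool); m[50:262,340:530]=1; m&=(z>.09)&(z<.125)
print(cv2.minAreaRect((P[m][:,:2]*1000).astype(np.float32)),np.nanmedian(z[m]))
E
```

```text
bar 941 [0.43166441 0.11306596 0.10242483] 0.10270590189364481 0.10581964713824582
((431.9292907714844, 108.75981903076172), (120.48909759521484, 17.1033878326416), 75.3543472290039)
(353, 66) [0.5088 0.215  0.1051]
(353, 255) [ 0.4573 -0.0158  0.105 ]
(517, 63) [0.6858 0.1711 0.1047]
(498, 240) [ 7.057e-01 -1.119e-01 -7.000e-04]
((576.0936889648438, 71.7261962890625), (253.66677856445312, 226.02210998535156), 76.53749084472656) 0.10516717365119482
```

```bash
python3 -m pendant '[{"tx":-4,"ty":2,"tz":-10,"ax":0,"ay":0,"az":0,"grip":40},{"tx":0,"ty":0,"tz":-30,"ax":0,"ay":0,"az":0,"grip":40},{"tx":0,"ty":0,"tz":-35,"ax":0,"ay":0,"az":0,"grip":40},{"tx":0,"ty":0,"tz":-35,"ax":0,"ay":0,"az":0,"grip":40},{"tx":0,"ty":0,"tz":-35,"ax":0,"ay":0,"az":0,"grip":40},{"tx":0,"ty":0,"tz":-30,"ax":0,"ay":0,"az":0,"grip":40},{"tx":0,"ty":0,"tz":-25,"ax":0,"ay":0,"az":0,"grip":40},{"tx":0,"ty":0,"tz":-15,"ax":0,"ay":0,"az":0,"grip":40},{"tx":0,"ty":0,"tz":-9,"ax":0,"ay":0,"az":0,"grip":40},{"tx":0,"ty":0,"tz":0,"ax":0,"ay":0,"az":0,"grip":40}]' && python3 -m pendant '[{"tx":0,"ty":0,"tz":0,"ax":0,"ay":0,"az":0,"grip":0},{"tx":0,"ty":0,"tz":0,"ax":0,"ay":0,"az":0,"grip":0},{"tx":0,"ty":0,"tz":0,"ax":0,"ay":0,"az":0,"grip":0},{"tx":0,"ty":0,"tz":0,"ax":0,"ay":0,"az":0,"grip":0},{"tx":0,"ty":0,"tz":0,"ax":0,"ay":0,"az":0,"grip":0},{"tx":0,"ty":0,"tz":0,"ax":0,"ay":0,"az":0,"grip":0}]'
```

```text
clock: 2.37
eef_pos: [0.4278, 0.115, 0.0761]
ee_rot: [0.791, 0.612, -0.002, -0.001]
wrist_force: [-1.0, 0.6, 0.1]
finger_gap: 0.0351
finger_force: 0.0
clock: 2.87
eef_pos: [0.4308, 0.1141, 0.0796]
ee_rot: [0.791, 0.611, 0.0, -0.0]
wrist_force: [-3.2, 1.2, 6.5]
finger_gap: 0.0109
finger_force: 30.0
```

```bash
cat > arc.py <<'E'
import numpy as np,sys
a,b,n=map(float,sys.argv[1:4]); L,h,s=map(float,sys.argv[4:7])
t=np.linspace(a,b,int(n)+1)
U=s*(L*np.cos(t)+h*np.sin(t)) ; Z=L*np.sin(t)-h*np.cos(t)
yw=np.radians(-14)
for th,x,y,zz in zip(t[1:],np.diff(U)*np.cos(yw),np.diff(U)*np.sin(yw),np.diff(Z)): print(f"{th:.2f} {x:.1f} {y:.1f} {zz:.1f}")
E
python3 arc.py 0 1.47 20 240 3 -1
```

```text
0.07 0.4 -0.1 17.6
0.15 1.7 -0.4 17.6
0.22 2.9 -0.7 17.4
0.29 4.1 -1.0 17.1
0.37 5.4 -1.3 16.8
0.44 6.5 -1.6 16.3
0.51 7.7 -1.9 15.8
0.59 8.8 -2.2 15.1
0.66 9.8 -2.5 14.4
0.73 10.8 -2.7 13.7
0.81 11.8 -2.9 12.8
0.88 12.7 -3.2 11.9
0.96 13.5 -3.4 10.9
1.03 14.2 -3.5 9.8
1.10 14.9 -3.7 8.7
1.18 15.5 -3.9 7.6
1.25 16.0 -4.0 6.4
1.32 16.4 -4.1 5.2
1.40 16.7 -4.2 3.9
1.47 16.9 -4.2 2.6
```

```bash
python3 -m pendant '[{"tx":0.4,"ty":-0.1,"tz":17.6,"ax":0,"ay":0,"az":0,"grip":0},{"tx":1.7,"ty":-0.4,"tz":17.6,"ax":0,"ay":0,"az":0,"grip":0},{"tx":2.9,"ty":-0.7,"tz":17.4,"ax":0,"ay":0,"az":0,"grip":0},{"tx":4.1,"ty":-1,"tz":17.1,"ax":0,"ay":0,"az":0,"grip":0},{"tx":5.4,"ty":-1.3,"tz":16.8,"ax":0,"ay":0,"az":0,"grip":0},{"tx":6.5,"ty":-1.6,"tz":16.3,"ax":0,"ay":0,"az":0,"grip":0},{"tx":0,"ty":0,"tz":0,"ax":0,"ay":0,"az":0,"grip":0},{"tx":0,"ty":0,"tz":0,"ax":0,"ay":0,"az":0,"grip":0}]'
```

```text
clock: 3.53
eef_pos: [0.4508, 0.1091, 0.182]
ee_rot: [0.791, 0.611, -0.0, -0.001]
wrist_force: [-4.4, 2.8, -0.9]
finger_gap: 0.0109
finger_force: 30.0
```

```bash
python3 -m pendant '[{"tx":7.7,"ty":-1.9,"tz":15.8,"ax":0,"ay":0,"az":0,"grip":0},{"tx":8.8,"ty":-2.2,"tz":15.1,"ax":0,"ay":0,"az":0,"grip":0},{"tx":9.8,"ty":-2.5,"tz":14.4,"ax":0,"ay":0,"az":0,"grip":0},{"tx":10.8,"ty":-2.7,"tz":13.7,"ax":0,"ay":0,"az":0,"grip":0},{"tx":11.8,"ty":-2.9,"tz":12.8,"ax":0,"ay":0,"az":0,"grip":0},{"tx":12.7,"ty":-3.2,"tz":11.9,"ax":0,"ay":0,"az":0,"grip":0},{"tx":13.5,"ty":-3.4,"tz":10.9,"ax":0,"ay":0,"az":0,"grip":0},{"tx":0,"ty":0,"tz":0,"ax":0,"ay":0,"az":0,"grip":0}]' &&
python3 - <<'E'
from h import *
im,d,*k=cam("scene"); cv2.imwrite("pics/s2.png",cv2.resize(im[100:280,200:460,::-1],None,fx=3,fy=3))
E
```

```text
clock: 4.2
eef_pos: [0.5276, 0.0904, 0.2807]
ee_rot: [0.791, 0.612, 0.001, -0.0]
wrist_force: [-13.3, 3.5, 16.3]
finger_gap: 0.011
finger_force: 30.0
```

View pics/s2.png

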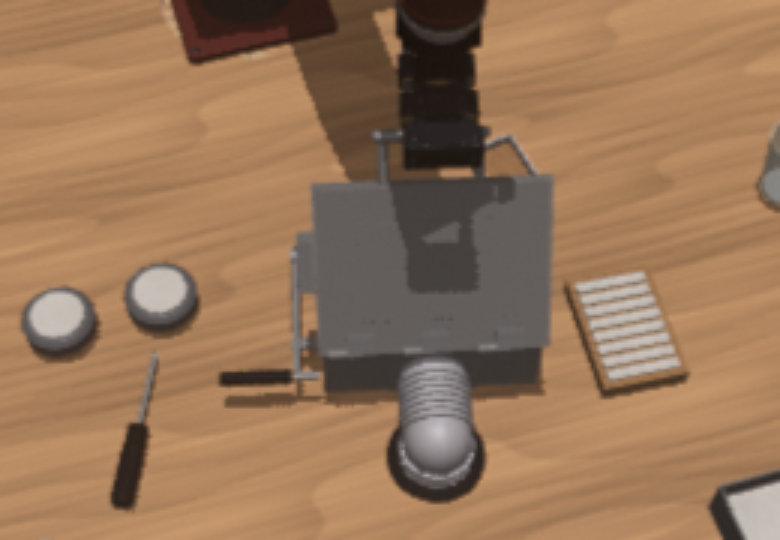

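The cover is about half raised, with the gripper on the handle at (440,140). The stay sleeve is still lying at (255,378). The force is radial, pushing outward, so I'll widen the arc slightly.

```bash
python3 -m pendant '[{"tx":13,"ty":-3.2,"tz":12,"ax":0,"ay":0,"az":0,"grip":0},{"tx":14,"ty":-3.5,"tz":11,"ax":0,"ay":0,"az":0,"grip":0},{"tx":15.5,"ty":-3.9,"tz":9,"ax":0,"ay":0,"az":0,"grip":0},{"tx":16,"ty":-4,"tz":7,"ax":0,"ay":0,"az":0,"grip":0},{"tx":16.4,"ty":-4.1,"tz":5.2,"ax":0,"ay":0,"az":0,"grip":0},{"tx":16.7,"ty":-4.2,"tz":3.9,"ax":0,"ay":0,"az":0,"grip":0},{"tx":16.9,"ty":-4.2,"tz":2.6,"ax":0,"ay":0,"az":0,"grip":0},{"tx":0,"ty":0,"tz":0,"ax":0,"ay":0,"az":0,"grip":0},{"tx":0,"ty":0,"tz":0,"ax":0,"ay":0,"az":0,"grip":0},{"tx":0,"ty":0,"tz":0,"ax":0,"ay":0,"az":0,"grip":0}]'
```

```text
clock: 5.08
eef_pos: [0.6355, 0.0638, 0.3271]
ee_rot: [0.791, 0.612, 0.001, -0.0]
wrist_force: [1.6, 4.8, 1.0]
finger_gap: 0.0108
finger_force: 30.1
```

```bash
python3 -m pendant '[{"tx":0,"ty":0,"tz":0,"ax":0,"ay":0,"az":0,"grip":60},{"tx":0,"ty":0,"tz":0,"ax":0,"ay":0,"az":0,"grip":60},{"tx":0,"ty":0,"tz":0,"ax":0,"ay":0,"az":0,"grip":60},{"tx":0,"ty":0,"tz":10,"ax":0,"ay":0,"az":0,"grip":60},{"tx":0,"ty":0,"tz":20,"ax":0,"ay":0,"az":0,"grip":60},{"tx":0,"ty":0,"tz":30,"ax":0,"ay":0,"az":0,"grip":60},{"tx":0,"ty":0,"tz":20,"ax":0,"ay":0,"az":0,"grip":60}]' && python3 -m pendant '[{"tx":-2,"ty":-25,"tz":0,"ax":0,"ay":0,"az":0,"grip":100},{"tx":-4,"ty":-35,"tz":0,"ax":5.7,"ay":-1.4,"az":0,"grip":100},{"tx":-4,"ty":-35,"tz":0,"ax":5.7,"ay":-1.4,"az":0,"grip":100},{"tx":-4,"ty":-35,"tz":0,"ax":5.7,"ay":-1.4,"az":0,"grip":100},{"tx":-4,"ty":-35,"tz":0,"ax":5.7,"ay":-1.4,"az":0,"grip":100},{"tx":-4,"ty":-35,"tz":0,"ax":5.7,"ay":-1.4,"az":0,"grip":100},{"tx":0,"ty":0,"tz":0,"ax":5.7,"ay":-1.4,"az":0,"grip":100},{"tx":0,"ty":0,"tz":0,"ax":0,"ay":0,"az":0,"grip":100}]'
python3 - <<'E'
from h import *
im,d,*k=cam("wrist"); cv2.imwrite("pics/w3.png",im[...,::-1]); np.savez("w3.npz",im=im,P=pts(d,*k)); print(k[-1].round(3))
im,d,*k=cam("scene"); cv2.imwrite("pics/s3.png",cv2.resize(im[80:280,200:460,::-1],None,fx=3,fy=3)); np.savez("s3.npz",im=im,P=pts(d,*k))
E
```

```text
clock: 5.67
eef_pos: [0.635, 0.0624, 0.4095]
ee_rot: [0.791, 0.611, 0.0, 0.001]
wrist_force: [0.5, 1.6, 0.5]
finger_gap: 0.0482
finger_force: 0.0
clock: 6.33
eef_pos: [0.6114, -0.1427, 0.4033]
ee_rot: [0.757, 0.579, 0.238, -0.191]
wrist_force: [-0.0, 0.9, -1.8]
finger_gap: 0.0859
finger_force: 0.0
[[ 0.966 -0.249  0.065  0.607]
 [-0.257 -0.919  0.298 -0.169]
 [-0.015 -0.305 -0.952  0.585]
 [ 0.     0.     0.     1.   ]]
```

View pics/w3.png

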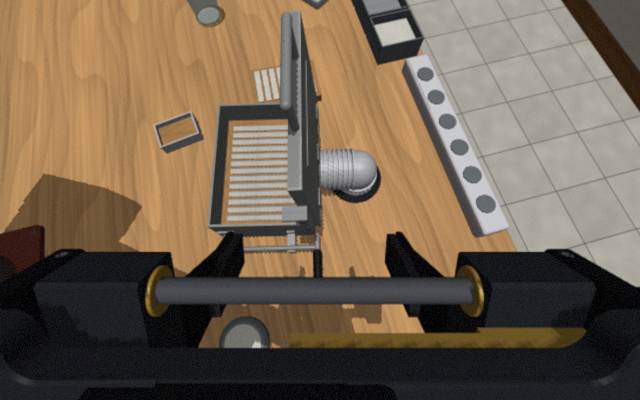

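The cover stands upright by itself with its handle at (290,60). The stay's rod runs from (245,247) to (318,243), and its sleeve is visible at (318,250–280) between the fingers.

```bash
python3 - <<'E'
from h import *
D=np.load("w3.npz"); P=D["P"]; im=D["im"]
z=P[...,2]
m=np.zeros(z.shape,bool); m[246:279,305:332]=1; m&=(im.max(-1)<70)&(z>.035)&(z<.09)
q=P[m]; print(len(q),np.nanmedian(q,0)); 
if len(q)>5: print(cv2.minAreaRect((q[:,:2]*1000).astype(np.float32)), np.percentile(q[:,2],[5,50,95]))
print("bare bar",P[243,318],P[245,300],P[247,260])
# handle bar points from wrist
m=np.zeros(z.shape,bool); m[15:105,280:300]=1; m&=(z>.30)
q=P[m]; print("handle",len(q),np.nanmedian(q,0),np.percentile(q[:,2],95))
print(r.observe()["eef_pos"])
E
```

```text
236 [ 0.61721523 -0.12231078  0.05623324]
((617.9169311523438, -120.72409057617188), (48.936058044433594, 15.764876365661621), 75.2322998046875) [0.05222836 0.05623324 0.05836417]
bare bar [ 0.62790811 -0.08750858  0.0534136 ] [ 0.59473615 -0.07428588  0.00204887] [ 0.52544188 -0.06705889  0.05116411]
handle 1122 [0.63474179 0.05809571 0.34356073] 0.3451413217579256
[ 0.61259265 -0.13878635  0.40587979]
```

```bash
python3 -m pendant '[{"tx":0,"ty":0,"tz":-30,"ax":0,"ay":0,"az":0,"grip":100},{"tx":0,"ty":0,"tz":-40,"ax":0,"ay":0,"az":0,"grip":100},{"tx":0,"ty":0,"tz":-40,"ax":0,"ay":0,"az":0,"grip":100},{"tx":0,"ty":0,"tz":-40,"ax":0,"ay":0,"az":0,"grip":100},{"tx":0,"ty":0,"tz":-40,"ax":0,"ay":0,"az":0,"grip":100},{"tx":0,"ty":0,"tz":-40,"ax":0,"ay":0,"az":0,"grip":100},{"tx":0,"ty":0,"tz":-40,"ax":0,"ay":0,"az":0,"grip":100},{"tx":0,"ty":0,"tz":-40,"ax":0,"ay":0,"az":0,"grip":100},{"tx":0,"ty":0,"tz":-30,"ax":0,"ay":0,"az":0,"grip":100},{"tx":0,"ty":0,"tz":0,"ax":0,"ay":0,"az":0,"grip":100}]'
```

```text
clock: 7.27
eef_pos: [0.61, -0.1327, 0.0609]
ee_rot: [0.753, 0.584, 0.234, -0.193]
wrist_force: [-1.5, 0.5, -0.8]
finger_gap: 0.0876
finger_force: 0.0
```

```bash
python3 -m pendant '[{"tx":3,"ty":-6,"tz":-18,"ax":0,"ay":0,"az":0,"grip":100},{"tx":0,"ty":0,"tz":-9,"ax":0,"ay":0,"az":0,"grip":100},{"tx":0,"ty":0,"tz":0,"ax":0,"ay":0,"az":0,"grip":0},{"tx":0,"ty":0,"tz":0,"ax":0,"ay":0,"az":0,"grip":0},{"tx":0,"ty":0,"tz":0,"ax":0,"ay":0,"az":0,"grip":0},{"tx":0,"ty":0,"tz":0,"ax":0,"ay":0,"az":0,"grip":0},{"tx":0,"ty":0,"tz":0,"ax":0,"ay":0,"az":0,"grip":0},{"tx":0,"ty":0,"tz":0,"ax":0,"ay":0,"az":0,"grip":0},{"tx":0,"ty":0,"tz":0,"ax":0,"ay":0,"az":0,"grip":0},{"tx":0,"ty":0,"tz":0,"ax":0,"ay":0,"az":0,"grip":0}]'; python3 arc.py 0.03 1.03 14 163 0 1
```

```text
clock: 8.1
eef_pos: [0.6161, -0.1433, 0.0398]
ee_rot: [0.754, 0.583, 0.237, -0.188]
wrist_force: [0.5, -0.7, -0.2]
finger_gap: 0.0417
finger_force: 0.0
0.10 -0.7 0.2 11.6
0.17 -1.5 0.4 11.5
0.24 -2.3 0.6 11.4
0.32 -3.1 0.8 11.2
0.39 -3.9 1.0 10.9
0.46 -4.6 1.2 10.6
0.53 -5.4 1.3 10.2
0.60 -6.1 1.5 9.8
0.67 -6.7 1.7 9.4
0.74 -7.3 1.8 8.8
0.82 -7.9 2.0 8.3
0.89 -8.5 2.1 7.7
0.96 -9.0 2.2 7.0
1.03 -9.5 2.4 6.3
```

```bash
python3 -m pendant '[{"tx":0,"ty":0,"tz":-4,"ax":0,"ay":0,"az":0,"grip":0},{"tx":0,"ty":0,"tz":0,"ax":0,"ay":0,"az":0,"grip":0},{"tx":0,"ty":0,"tz":0,"ax":0,"ay":0,"az":0,"grip":0},{"tx":0,"ty":0,"tz":0,"ax":0,"ay":0,"az":0,"grip":0},{"tx":0,"ty":0,"tz":0,"ax":0,"ay":0,"az":0,"grip":0},{"tx":0,"ty":0,"tz":0,"ax":0,"ay":0,"az":0,"grip":0}]'
```

```text
clock: 8.6
eef_pos: [0.6125, -0.1419, 0.0337]
ee_rot: [0.754, 0.583, 0.235, -0.192]
wrist_force: [-9.1, 0.3, -0.2]
finger_gap: 0.0151
finger_force: 30.0
```

```bash
python3 -m pendant '[{"tx":-0.7,"ty":0.2,"tz":11.6,"ax":0,"ay":0,"az":0,"grip":0},{"tx":-1.5,"ty":0.4,"tz":11.5,"ax":0,"ay":0,"az":0,"grip":0},{"tx":-2.3,"ty":0.6,"tz":11.4,"ax":0,"ay":0,"az":0,"grip":0},{"tx":-3.1,"ty":0.8,"tz":11.2,"ax":0,"ay":0,"az":0,"grip":0},{"tx":-3.9,"ty":1,"tz":10.9,"ax":0,"ay":0,"az":0,"grip":0},{"tx":-4.6,"ty":1.2,"tz":10.6,"ax":0,"ay":0,"az":0,"grip":0},{"tx":-5.4,"ty":1.3,"tz":10.2,"ax":0,"ay":0,"az":0,"grip":0},{"tx":0,"ty":0,"tz":0,"ax":0,"ay":0,"az":0,"grip":0}]'
```

```text
clock: 9.27
eef_pos: [0.5897, -0.1363, 0.1115]
ee_rot: [0.754, 0.584, 0.233, -0.192]
wrist_force: [-11.8, 1.2, -9.6]
finger_gap: 0.0143
finger_force: 30.0
```

```bash
python3 -m pendant '[{"tx":-7,"ty":1.7,"tz":9,"ax":0,"ay":0,"az":0,"grip":0},{"tx":-7.5,"ty":1.9,"tz":9,"ax":0,"ay":0,"az":0,"grip":0},{"tx":-7.3,"ty":1.8,"tz":8.8,"ax":0,"ay":0,"az":0,"grip":0},{"tx":-7.9,"ty":2,"tz":8.3,"ax":0,"ay":0,"az":0,"grip":0},{"tx":-8.5,"ty":2.1,"tz":7.7,"ax":0,"ay":0,"az":0,"grip":0},{"tx":-9,"ty":2.2,"tz":7,"ax":0,"ay":0,"az":0,"grip":0},{"tx":-9.5,"ty":2.4,"tz":6.3,"ax":0,"ay":0,"az":0,"grip":0},{"tx":0,"ty":0,"tz":0,"ax":0,"ay":0,"az":0,"grip":0},{"tx":0,"ty":0,"tz":0,"ax":0,"ay":0,"az":0,"grip":0}]'
```

```text
clock: 10.02
eef_pos: [0.5361, -0.1232, 0.1668]
ee_rot: [0.755, 0.583, 0.235, -0.189]
wrist_force: [-1.1, 0.1, -16.0]
finger_gap: 0.0149
finger_force: 30.1
```

```bash
python3 -m pendant '[{"tx":-5,"ty":1.2,"tz":3,"ax":0,"ay":0,"az":0,"grip":0},{"tx":-3,"ty":0.7,"tz":2,"ax":0,"ay":0,"az":0,"grip":0},{"tx":0,"ty":0,"tz":0,"ax":0,"ay":0,"az":0,"grip":0},{"tx":0,"ty":0,"tz":0,"ax":0,"ay":0,"az":0,"grip":0},{"tx":0,"ty":0,"tz":0,"ax":0,"ay":0,"az":0,"grip":0}]'
```

```text
clock: 10.43
eef_pos: [0.5349, -0.1231, 0.1712]
ee_rot: [0.756, 0.581, 0.239, -0.183]
wrist_force: [31.7, 0.7, -38.0]
finger_gap: 0.0151
finger_force: 30.5
```

```bash
python3 -m pendant '[{"tx":4,"ty":-1,"tz":-3,"ax":0,"ay":0,"az":0,"grip":60},{"tx":0,"ty":0,"tz":0,"ax":0,"ay":0,"az":0,"grip":60},{"tx":0,"ty":0,"tz":0,"ax":0,"ay":0,"az":0,"grip":60},{"tx":0,"ty":0,"tz":0,"ax":0,"ay":0,"az":0,"grip":60},{"tx":-2,"ty":-8,"tz":12,"ax":0,"ay":0,"az":0,"grip":60},{"tx":-4,"ty":-17,"tz":25,"ax":0,"ay":0,"az":0,"grip":60},{"tx":-4,"ty":-17,"tz":25,"ax":0,"ay":0,"az":0,"grip":60},{"tx":0,"ty":0,"tz":40,"ax":0,"ay":0,"az":0,"grip":40},{"tx":0,"ty":0,"tz":40,"ax":0,"ay":0,"az":0,"grip":40},{"tx":0,"ty":0,"tz":40,"ax":0,"ay":0,"az":0,"grip":40}]' && python3 -m pendant '[{"tx":0,"ty":0,"tz":40,"ax":0,"ay":0,"az":0,"grip":40},{"tx":0,"ty":0,"tz":40,"ax":0,"ay":0,"az":0,"grip":40},{"tx":0,"ty":0,"tz":0,"ax":0,"ay":0,"az":0,"grip":40},{"tx":0,"ty":0,"tz":0,"ax":0,"ay":0,"az":0,"grip":40}]'
python3 - <<'E'
from h import *
for n in ("wrist","scene"):
    im,d,*k=cam(n); cv2.imwrite(f"pics/{n}4.png",im[...,::-1] if n=="wrist" else cv2.resize(im[80:280,200:460,::-1],None,fx=3,fy=3)); np.savez(f"{n}4.npz",im=im,P=pts(d,*k))
E
```

```text
clock: 11.27
eef_pos: [0.5234, -0.1648, 0.356]
ee_rot: [0.754, 0.583, 0.237, -0.188]
wrist_force: [1.0, -0.7, 0.4]
finger_gap: 0.0396
finger_force: 0.0
clock: 11.6
eef_pos: [0.5243, -0.1651, 0.4375]
ee_rot: [0.754, 0.584, 0.238, -0.185]
wrist_force: [0.4, -0.0, -0.7]
finger_gap: 0.0349
finger_force: 0.0
```

View pics/wrist4.png

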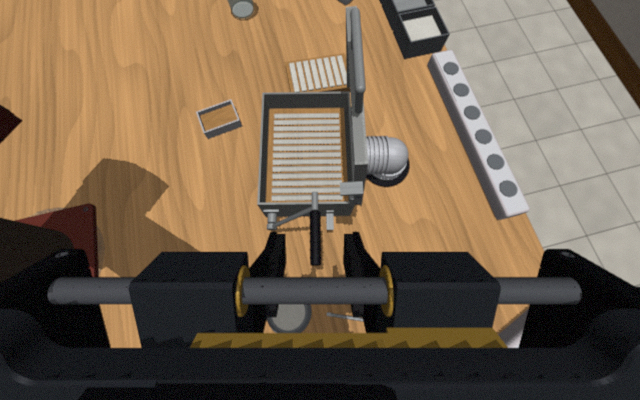

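View pics/scene4.png

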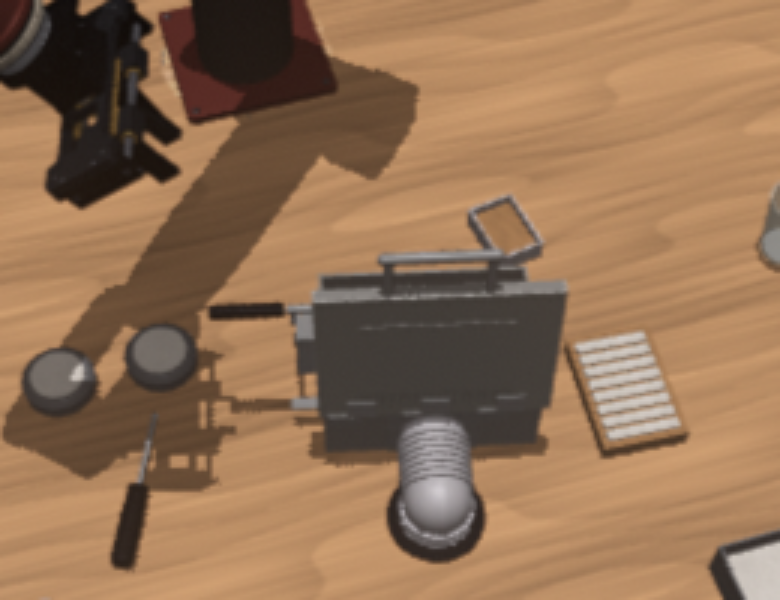

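The stay is up, with its sleeve at (316,235) in the wrist view, and the cover still stands with its handle at (355,60). In the scene view the other things are unmoved. Next I'll measure the handle and the sleeve.

```bash
python3 - <<'E'
from h import *
D=np.load("wrist4.npz"); P=D["P"]; im=D["im"]; z=P[...,2]
m=np.zeros(z.shape,bool); m[5:110,345:367]=1; m&=(z>.325)
q=P[m]; print("handle",len(q),np.nanmean(q,0),np.percentile(q[:,2],95)); print(cv2.minAreaRect((q[:,:2]*1000).astype(np.float32)))
m=np.zeros(z.shape,bool); m[200:270,305:328]=1; m&=(z>.15)&(im.max(-1)<70)
q=P[m]; print("sleeve",len(q),np.nanmedian(q,0),np.percentile(q[:,2],95)); print(cv2.minAreaRect((q[:,:2]*1000).astype(np.float32)))
D=np.load("scene4.npz"); P=D["P"]; z=P[...,2]
m=z>.325; m[:155]=0;m[180:]=0;m[:,:322]=0;m[:,372:]=0
q=P[m]; print("handle scene",len(q),np.nanmean(q,0),np.percentile(q[:,2],95)); print(cv2.minAreaRect((q[:,:2]*1000).astype(np.float32)))
print(r.observe()["qpos"],r.observe()["eef_pos"])
E
```

```text
handle 898 [0.63188506 0.05187314 0.34280389] 0.3451474499016577
((633.9669189453125, 58.24159622192383), (120.13732147216797, 11.956277847290039), 76.36628723144531)
sleeve 586 [ 0.53704184 -0.1187984   0.19152241] 0.19353494145825212
((538.479248046875, -114.86448669433594), (88.47986602783203, 22.899559020996094), 82.49224853515625)
handle scene 193 [0.63947227 0.06172638 0.33994785] 0.34588497003900925
((638.2318725585938, 62.840904235839844), (120.23916625976562, 14.927536010742188), 76.6081314086914)
[-0.77482715  0.09648375  1.39293527  0.5606306   1.93775135 -0.39080317] [ 0.5235833  -0.16461563  0.43309684]
```

```bash
python3 -m pendant '[{"tx":13,"ty":25,"tz":0,"ax":-5.7,"ay":1.4,"az":0,"grip":40},{"tx":17,"ty":34,"tz":0,"ax":-5.7,"ay":1.4,"az":0,"grip":40},{"tx":17,"ty":34,"tz":0,"ax":-5.7,"ay":1.4,"az":0,"grip":40},{"tx":17,"ty":34,"tz":0,"ax":-5.7,"ay":1.4,"az":0,"grip":40},{"tx":17,"ty":34,"tz":0,"ax":-5.7,"ay":1.4,"az":0,"grip":40},{"tx":17,"ty":34,"tz":0,"ax":-5.7,"ay":1.4,"az":0,"grip":40},{"tx":13,"ty":29,"tz":0,"ax":0,"ay":0,"az":0,"grip":40},{"tx":0,"ty":0,"tz":0,"ax":0,"ay":0,"az":0,"grip":40},{"tx":0,"ty":0,"tz":0,"ax":0,"ay":0,"az":0,"grip":40}]'; python3 arc.py 1.45 0.95 14 240 3 -1
```

```text
clock: 12.45
eef_pos: [0.6345, 0.0621, 0.43]
ee_rot: [0.79, 0.613, -0.002, -0.002]
wrist_force: [-0.8, -0.7, 0.3]
finger_gap: 0.0346
finger_force: 0.0
1.41 -8.2 2.1 -1.3
1.38 -8.2 2.0 -1.6
1.34 -8.1 2.0 -1.9
1.31 -8.0 2.0 -2.2
1.27 -8.0 2.0 -2.5
1.24 -7.9 2.0 -2.8
1.20 -7.8 1.9 -3.1
1.16 -7.7 1.9 -3.3
1.13 -7.5 1.9 -3.6
1.09 -7.4 1.8 -3.9
1.06 -7.3 1.8 -4.2
1.02 -7.1 1.8 -4.4
0.99 -7.0 1.7 -4.7
0.95 -6.8 1.7 -4.9
```

```bash
python3 -m pendant '[{"tx":0,"ty":-1,"tz":-25,"ax":0,"ay":0,"az":0,"grip":40},{"tx":0,"ty":0,"tz":-30,"ax":0,"ay":0,"az":0,"grip":40},{"tx":0,"ty":0,"tz":-25,"ax":0,"ay":0,"az":0,"grip":40},{"tx":0,"ty":0,"tz":-18,"ax":0,"ay":0,"az":0,"grip":40},{"tx":0,"ty":0,"tz":-11,"ax":0,"ay":0,"az":0,"grip":40},{"tx":0,"ty":0,"tz":0,"ax":0,"ay":0,"az":0,"grip":0},{"tx":0,"ty":0,"tz":0,"ax":0,"ay":0,"az":0,"grip":0},{"tx":0,"ty":0,"tz":0,"ax":0,"ay":0,"az":0,"grip":0},{"tx":0,"ty":0,"tz":0,"ax":0,"ay":0,"az":0,"grip":0},{"tx":0,"ty":0,"tz":0,"ax":0,"ay":0,"az":0,"grip":0}]' && python3 -m pendant '[{"tx":0,"ty":0,"tz":0,"ax":0,"ay":0,"az":0,"grip":0},{"tx":0,"ty":0,"tz":0,"ax":0,"ay":0,"az":0,"grip":0}]'
```

```text
clock: 13.28
eef_pos: [0.6355, 0.0581, 0.3261]
ee_rot: [0.791, 0.612, 0.001, 0.001]
wrist_force: [-0.2, -1.7, 3.4]
finger_gap: 0.0108
finger_force: 30.0
clock: 13.45
eef_pos: [0.6355, 0.0581, 0.3261]
ee_rot: [0.791, 0.612, 0.001, 0.001]
wrist_force: [-0.7, -1.1, 6.0]
finger_gap: 0.0111
finger_force: 30.0
```

Gripped. Now lower it slowly along the arc.

```bash
python3 -m pendant '[{"tx":-8.2,"ty":2.1,"tz":-1.3,"ax":0,"ay":0,"az":0,"grip":0},{"tx":-8.2,"ty":2,"tz":-1.6,"ax":0,"ay":0,"az":0,"grip":0},{"tx":-8.1,"ty":2,"tz":-1.9,"ax":0,"ay":0,"az":0,"grip":0},{"tx":-8,"ty":2,"tz":-2.2,"ax":0,"ay":0,"az":0,"grip":0},{"tx":-8,"ty":2,"tz":-2.5,"ax":0,"ay":0,"az":0,"grip":0},{"tx":-7.9,"ty":2,"tz":-2.8,"ax":0,"ay":0,"az":0,"grip":0},{"tx":-7.8,"ty":1.9,"tz":-3.1,"ax":0,"ay":0,"az":0,"grip":0},{"tx":-7.7,"ty":1.9,"tz":-3.3,"ax":0,"ay":0,"az":0,"grip":0},{"tx":0,"ty":0,"tz":0,"ax":0,"ay":0,"az":0,"grip":0}]' && python3 -m pendant '[{"tx":-7.5,"ty":1.9,"tz":-3.6,"ax":0,"ay":0,"az":0,"grip":0},{"tx":-7.4,"ty":1.8,"tz":-3.9,"ax":0,"ay":0,"az":0,"grip":0},{"tx":-7.3,"ty":1.8,"tz":-4.2,"ax":0,"ay":0,"az":0,"grip":0},{"tx":0,"ty":0,"tz":0,"ax":0,"ay":0,"az":0,"grip":0},{"tx":0,"ty":0,"tz":0,"ax":0,"ay":0,"az":0,"grip":0}]'
```

```text
clock: 14.2
eef_pos: [0.5699, 0.0742, 0.3065]
ee_rot: [0.791, 0.612, -0.0, 0.0]
wrist_force: [-4.2, -1.6, 5.3]
finger_gap: 0.011
finger_force: 30.1
clock: 14.62
eef_pos: [0.5479, 0.0795, 0.2945]
ee_rot: [0.791, 0.612, -0.001, 0.0]
wrist_force: [-5.1, -1.1, 5.5]
finger_gap: 0.0109
finger_force: 30.1
```

```bash
python3 -m pendant '[{"tx":-3.6,"ty":0.9,"tz":-2.2,"ax":0,"ay":0,"az":0,"grip":0},{"tx":-3.5,"ty":0.9,"tz":-2.2,"ax":0,"ay":0,"az":0,"grip":0},{"tx":-3.5,"ty":0.9,"tz":-2.4,"ax":0,"ay":0,"az":0,"grip":0},{"tx":0,"ty":0,"tz":0,"ax":0,"ay":0,"az":0,"grip":0},{"tx":0,"ty":0,"tz":0,"ax":0,"ay":0,"az":0,"grip":0}]' && python3 -m pendant '[{"tx":-3.5,"ty":0.9,"tz":-2.4,"ax":0,"ay":0,"az":0,"grip":0},{"tx":-3.4,"ty":0.8,"tz":-2.5,"ax":0,"ay":0,"az":0,"grip":0},{"tx":-3.4,"ty":0.8,"tz":-2.5,"ax":0,"ay":0,"az":0,"grip":0},{"tx":0,"ty":0,"tz":0,"ax":0,"ay":0,"az":0,"grip":0},{"tx":0,"ty":0,"tz":0,"ax":0,"ay":0,"az":0,"grip":0}]'
```

```text
clock: 15.03
eef_pos: [0.5374, 0.0821, 0.2878]
ee_rot: [0.791, 0.612, -0.001, 0.0]
wrist_force: [-4.7, -3.1, 4.2]
finger_gap: 0.0107
finger_force: 30.1
clock: 15.45
eef_pos: [0.5269, 0.0846, 0.2802]
ee_rot: [0.791, 0.612, -0.001, -0.0]
wrist_force: [-6.8, -1.4, 5.5]
finger_gap: 0.0107
finger_force: 30.1
```

```bash
python3 -m pendant '[{"tx":-2.7,"ty":0.7,"tz":-2,"ax":0,"ay":0,"az":0,"grip":0},{"tx":0,"ty":0,"tz":0,"ax":0,"ay":0,"az":0,"grip":0},{"tx":0,"ty":0,"tz":0,"ax":0,"ay":0,"az":0,"grip":0}]' && python3 -m pendant '[{"tx":-2.7,"ty":0.7,"tz":-2,"ax":0,"ay":0,"az":0,"grip":0},{"tx":0,"ty":0,"tz":0,"ax":0,"ay":0,"az":0,"grip":0},{"tx":0,"ty":0,"tz":0,"ax":0,"ay":0,"az":0,"grip":0}]'
python3 - <<'E'
from h import *
im,d,*k=cam("scene"); cv2.imwrite("pics/s5.png",cv2.resize(im[130:250,250:400,::-1],None,fx=5,fy=5,interpolation=cv2.INTER_CUBIC))
E
```

```text
clock: 15.7
eef_pos: [0.5256, 0.085, 0.2793]
ee_rot: [0.791, 0.612, 0.0, 0.001]
wrist_force: [-2.4, -4.0, 6.2]
finger_gap: 0.0111
finger_force: 30.1
clock: 15.95
eef_pos: [0.5252, 0.0851, 0.2789]
ee_rot: [0.791, 0.611, 0.003, 0.003]
wrist_force: [1.9, -5.4, 7.9]
finger_gap: 0.011
finger_force: 30.1
```

View pics/s5.png

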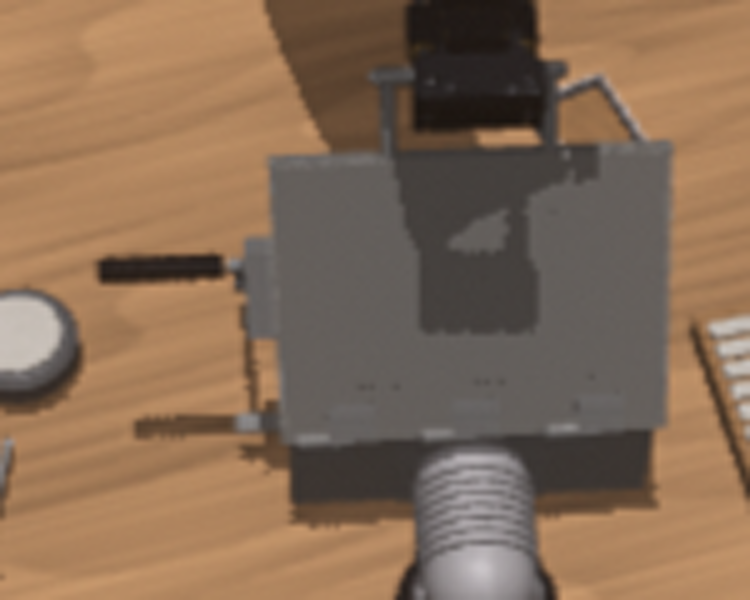

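Motion has stopped at about 0.94 rad with the load building. The crossbar goes under the catch lug at (255,280), so it is seated. I'll release and retreat upward.

```bash
python3 -m pendant '[{"tx":0,"ty":0,"tz":0,"ax":0,"ay":0,"az":0,"grip":45},{"tx":0,"ty":0,"tz":0,"ax":0,"ay":0,"az":0,"grip":45},{"tx":0,"ty":0,"tz":0,"ax":0,"ay":0,"az":0,"grip":45},{"tx":0,"ty":0,"tz":0,"ax":0,"ay":0,"az":0,"grip":45},{"tx":0,"ty":0,"tz":0,"ax":0,"ay":0,"az":0,"grip":45},{"tx":0,"ty":0,"tz":10,"ax":0,"ay":0,"az":0,"grip":45},{"tx":0,"ty":0,"tz":20,"ax":0,"ay":0,"az":0,"grip":45},{"tx":0,"ty":0,"tz":35,"ax":0,"ay":0,"az":0,"grip":45},{"tx":0,"ty":0,"tz":35,"ax":0,"ay":0,"az":0,"grip":45},{"tx":0,"ty":0,"tz":0,"ax":0,"ay":0,"az":0,"grip":45}]' && python3 -m pendant '[{"tx":-40,"ty":0,"tz":0,"ax":0,"ay":0,"az":0,"grip":45},{"tx":-40,"ty":0,"tz":0,"ax":0,"ay":0,"az":0,"grip":45},{"tx":-40,"ty":0,"tz":0,"ax":0,"ay":0,"az":0,"grip":45},{"tx":0,"ty":0,"tz":0,"ax":0,"ay":0,"az":0,"grip":45},{"tx":0,"ty":0,"tz":0,"ax":0,"ay":0,"az":0,"grip":45}]'
python3 - <<'E'
from h import *
im,d,*k=cam("scene"); cv2.imwrite("pics/s6.png",cv2.resize(im[100:270,200:430,::-1],None,fx=3.4,fy=3.4,interpolation=cv2.INTER_CUBIC))
P=pts(d,*k); z=P[...,2]
m=np.zeros(z.shape,bool); m[168:208,308:380]=1; m&=z>.12
q=P[m]; u=q[:,:2]@[.970,-.242]; a=np.polyfit(u,q[:,2],1); print("cover angle",np.arctan(-a[0]),len(q))
E
```

```text
clock: 16.83
eef_pos: [0.5249, 0.0865, 0.3844]
ee_rot: [0.791, 0.612, 0.005, 0.004]
wrist_force: [0.5, 0.1, 1.2]
finger_gap: 0.039
finger_force: 0.0
clock: 17.25
eef_pos: [0.4014, 0.0865, 0.3768]
ee_rot: [0.791, 0.612, 0.001, 0.001]
wrist_force: [0.4, -0.5, -0.2]
finger_gap: 0.0392
finger_force: 0.0
cover angle 0.9428319163845524 2866
```

View pics/s6.png

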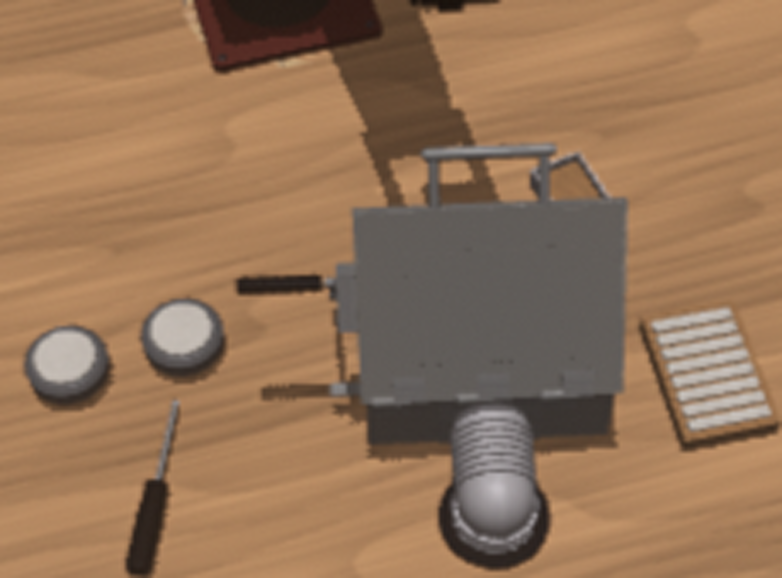

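The cover rests propped at about 0.94 rad. The stay bar is under the catch lug at (345,290), the gripper is clear, and the other things are in place.

```bash
python3 -c "
from bench import r
print(r.hand_in())"
```

```text
the job is handed in; nothing more can be done
None
```

I handed in the job at about 17 s with the cover propped on the raised stay at about 0.94 rad by camera, the gripper clear and nothing else visibly moved; the judge's result was not shown.

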